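# Cap the loaded centrifuge bucket

## Task

The loaded centrifuge bucket (the one with a tube in it) has to be sealed before the run, and its snap-fit cap is still parked on the empty bucket. Squeeze the cap's two side catches together to free it, lift it off without wrenching it, and press it gently onto the loaded bucket until it is fully home and both catches have snapped in under the rim. Leave the things standing around where they are.

Things in the scene. Friction and masses are not known exactly. Their poses are not given: they have to be found in the camera images.
- cap: Clear domed sealing cap; dome 42 wide, flat top 31 above origin. Origin: on the axis, on the seat facing the rim; z up. Its +y and -y sides carry grey rocker catches, 18 wide, on pins 26 off the axis, 8 above origin. Their ridged pads stand 18 to 30 above origin, 61 from pad to pad; hooks below. Skirt 54 wide, foot 9 below origin, hooks to 16 below. 126 g. Sizes in mm.
- bucket_empty: Empty round aluminium centrifuge bucket in a heavy fixed bench stand (84 wide, 32 high); the cap is parked on it, latched. Origin: on the axis, at bench level, z up. Rim: top 112 above origin, 46 wide, 6 thick, bevelled top edge; mouth 35, neck below the rim 40 wide. Two lugs, 62 to 84 high, stick out to 29 from the axis. It stands on a soft pad: gives a few mm when pressed. mm.
- bucket_loaded: Same bucket, stand and soft pad, but with a 50 ml tube in it; its lid, 32 wide, stands 18 above the rim, inside the cap's dome. Cap may sit at any yaw. A sprung seal meets the rim 3 before the hard stop (cap origin level with the rim's top) and pushes back: 9 N there, 15 N where the hooks catch (1.5 above the stop, where a latched cap rests), 21 N at the stop. mm.
- catch_left (a joint): Rocker catch on the cap's +y side, rad: 0 = closed (hook under the rim), grows as its pad is squeezed in, stop at 0.25 (pad 5 mm in, about 8 N on each pad); clear of the rim from about 0.18; sprung. With both free the seal lifts the cap off the latch; so it does when a seated cap is let go (hooks then rest on the rim's edge, 0.05 to 0.15) until its top is pressed.
- catch_right (a joint): Rocker catch on the cap's -y side, same as the other. Pressing the dome's top with about 20 N makes unsqueezed hooks spread and spring in under the rim (the soft pad gives way meanwhile); over 40 N would damage the cap. A latched cap does not come off under 30 N of pull, and must not be pulled with more than 20 N.
- reagent: White reagent bottle with a screw lid, 58 wide, 113 high, standing near the work; leave alone. Origin: centre of its underside. mm.
- timer: Small white bench timer, 62 x 62 x 16, lying near the work; leave alone. Origin: centre of its underside. The big white reader to its left has a raised screen, its top 260 above the bench: keep the arm clear of it. mm.
- dish: Petri dish, 69 wide, 15 high, lying near the work; leave alone. Origin: centre of its underside. mm.
- marker: Marker pen, 132 long, 14 thick, lying near the work; leave alone. Origin: centre of its underside. mm.

How it is judged:
By the outcome, as a careful person would: the job done as asked, in the order asked, and still so for the second after the job is handed in, with the robot touching nothing.
It also fails if it takes over 42 s, if anything falls off the work surface, if the arm or the gripper's body presses on something with over 40 N, if the wrist force passes 120 N, or if a joint passes its speed limit or range.

## Robot

A 6-joint arm with a two-finger parallel gripper is mounted at the origin on a cart in front of the work surface, level with it; the furniture and walls round the work are solid. World frame = base frame: x ahead of the robot, y to its left, z up, the work surface at z = 0. Lengths are in m, angles in rad, forces in N, time in s.
With the tool pointing down it reaches from about 0.425 to 0.95 m from the base axis. Payload 3.5 kg.
Tool frame: the origin (TCP) lies at the very end of the fingers, on their centre line; the grasp point (between the pads) lies 19 mm behind it; z points along the fingers, y is the line along which they close (so a half turn about z gives the same grasp; the last joint's range is limited). The gripper opens to 85 mm and grips with 20 to 120 N. Pads are 22 mm wide; open, the fingers measure 114 mm over their backs; the gripper's body (76 mm by 85 mm) begins 54 mm behind the grasp point. The pads swing forward as they close: fully open they stand 13 mm farther back than shut.
Start: joints at [1.081, 0.286, 1.577, -0, 1.279, -0.15], TCP at [0.225, 0.636, 0.231] pointing down, gripper open.
Joint ranges: [-2.77, 2.77], [-0.9, 2.22], [0.21, 2.48], [-1.53, 4.67], [0.24, 2.81], [-2.84, 2.84]. Speed limits (rad/s): [2.79, 2.79, 3.14, 3.14, 3.14, 3.14].

## Interface

Orientations are given as a unit quaternion [x, y, z, w].
In Python, from plant import ctrl, viewer, ticket, readout gives the robot as it stands (ctrl), with the cameras (viewer), the job (ticket) and the readings (readout).
- The arm moves only by the tool move_tool, called after "Call:" as name(argument=value, ...), one argument or row to a line, values as JSON. Schema: {"type":"object","properties":{"segments":{"type":"array","items":{"type":"array","prefixItems":[{"type":"array","items":{"type":"number"},"minItems":3,"maxItems":3},{"type":"array","items":{"type":"number"},"minItems":3,"maxItems":3},{"type":"number"}],"minItems":3,"maxItems":3},"minItems":1,"maxItems":10},"squeeze":{"type":"number"},"only":{"type":"string"},"quiet":{"type":"boolean"},"lines":{"type":"string"}},"required":["segments"],"additionalProperties":false}. segments is a list of rows, 1 to 10 of them, each written [[dx, dy, dz], [rx, ry, rz], opening]: dx, dy, dz in shares of 0.8 m (1.0 is 0.8 m), then a rotation vector rx, ry, rz in shares of pi rad (1.0 is pi rad), then the opening from 0.0 (shut) to 1.0 (fully open); each row is the pose to reach, as a shift and turn from the pose commanded when the call began, along the tool's axes at that moment; what a row does not reach only later rows make up. A row lasts 1/8 s, in which the tool goes at most 0.0625 m and 0.188 rad, less where a joint would pass 70% of its speed; a pose out of reach is approached as far as the arm can. The fingers move at their own pace and stop on an object; squeeze is the grip in N (left out, the last holds). Time passes only in rows, so rows that do not move let the fingers close. The tool returns the time, the measured TCP pose, the force, the opening and the grip force at its end. only (a regular expression) keeps the lines of the reply that match it, lines (a string "A,B") keeps lines A to B, and quiet returns only ok. Input that does not fit is refused with a message, and nothing moves.
- readout.get_state(): the state, without advancing time (a new reading comes with each control period).
- viewer.read_camera(name): name is "scene" or "top"; returns a dict with "pixels" (480x640x3 uint8, red, green, blue), "camera_matrix" (3x3 intrinsics, pixels), "xyz" and "orientation" of the camera in the world. Camera axes: x right, y down, z forward; pixel columns grow to the right and rows downward; lengths in m; the calibration is good to about 2 mm. A picture is of the moment at which its call begins. There is no depth.
- ticket.sign_off(): hands the job in; it is judged then, once.
The state is a dict: "time": time; "qpos": joint angles; "dq": joint speeds; "joint_efforts": joint torques, N m; "eef_pos": TCP position; "tcp_rot": TCP orientation; "contact_force": force on the tool from outside, world axes, zero at the start; "wrist_torque": the same for the moment, N m; "opening": opening from 0.0 (shut) to 1.0 (fully open); "finger_force": force on a finger pad.
Only numpy, scipy, OpenCV 4.12 (cv2) and the standard library are available. Lean on these libraries where they do the work, as an engineer would, in place of code of your own. Each camera call takes 0.05 s, during which the arm holds its last target. There are 200 camera calls.

## Working session

There is one attempt and no reset: what is moved stays moved. The work goes in short steps, Python scripts to look and compute and a tool call to move; the robot and the scene stay as the last step left them, time stands still between calls to the robot, and variables do not carry over. Pictures are saved under pics/ and viewed, at most 11 in all, crops included, and the job is handed in when it is done.

```bash
ls; mkdir -p pics; python3 - <<'E'
from plant import ctrl, viewer, ticket, readout
import cv2
s=readout.get_state(); print(s)
for n in("scene","top"):
    c=viewer.read_camera(n); cv2.imwrite(f"pics/{n}0.png",c["pixels"][:,:,::-1]); print(n,c["camera_matrix"],c["xyz"],c["orientation"])
E
```

```text
pics
plant.py
{'time': 0.0, 'qpos': array([ 1.08098639e+00,  2.87175474e-01,  1.57817022e+00, -8.70381625e-06,
        1.27859726e+00, -1.49987205e-01]), 'dq': array([-0.0014766 ,  0.00045544, -0.00035793,  0.00090787,  0.00111445,
        0.00026021]), 'joint_efforts': array([ 6.96307179e-04, -4.05990243e+01, -2.92621851e+01, -1.64907219e-04,
        5.86780894e-03, -1.08936706e-05]), 'eef_pos': array([0.22464586, 0.63582791, 0.22994431]), 'tcp_rot': array([ 1.69093633e-01,  9.85599291e-01, -1.11684062e-03, -3.65594819e-04]), 'contact_force': array([-0.75604927, -0.55484267, -0.09604546]), 'wrist_torque': array([ 0.0513201 , -0.00938316, -0.01162633]), 'finger_force': 0.0, 'opening': 0.9972641152190327}
scene [[601.40354002   0.         316.10128375]
 [  0.         601.40354002 233.95304625]
 [  0.           0.           1.        ]] [0.1376798  0.40155414 0.6970079 ] [-0.31754303  0.86972147 -0.35500966  0.12930245]
top [[551.48309299   0.         325.03057571]
 [  0.         551.48309299 225.28089531]
 [  0.           0.           1.        ]] [ 0.35008249 -0.07006375  0.93697042] [ 0.71377423 -0.6933007   0.07558905 -0.0643955 ]
```

View pics/scene0.png

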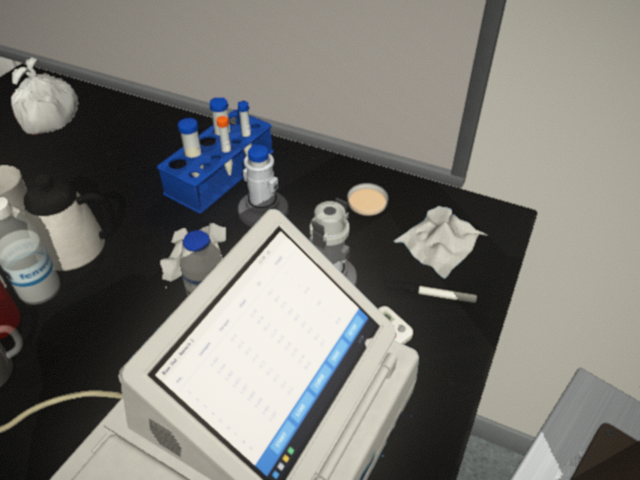

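View pics/top0.png

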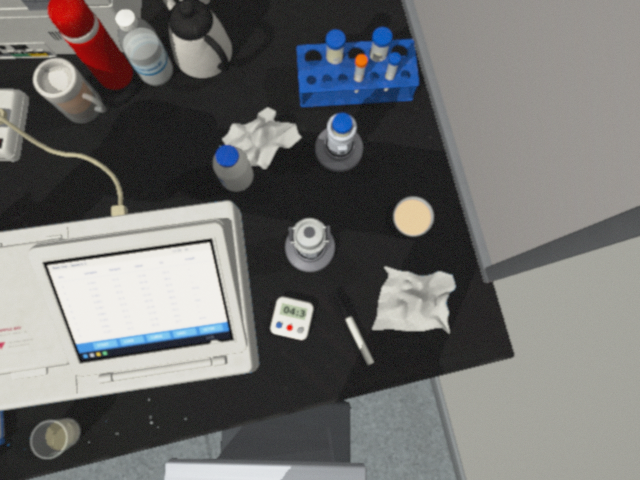

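The top view shows the cap on the empty bucket at about (310,238) and the loaded bucket, with its blue lid, at about (341,130). The reagent bottle is at (231,160), the timer at (292,318), the dish at (413,216) and the marker at (357,330). The reader's screen is to the left. In the scene view the cap is at (330,215) and the loaded bucket at (259,160). I'll zoom in next.

```bash
cat > h.py <<'E'
import numpy as np, cv2
from scipy.spatial.transform import Rotation as R
def ray(c,u,v):
    K=c["camera_matrix"]; d=R.from_quat(c["orientation"]).as_matrix()@np.linalg.solve(K,[u,v,1.]); return np.array(c["xyz"]),d
def plane(c,u,v,z):
    o,d=ray(c,u,v); return o+d*(z-o[2])/d[2]
def proj(c,p):
    q=c["camera_matrix"]@R.from_quat(c["orientation"]).as_matrix().T@(np.array(p)-c["xyz"]); return q[:2]/q[2]
def tri(c1,p1,c2,p2):
    o1,d1=ray(c1,*p1);o2,d2=ray(c2,*p2)
    t=np.linalg.lstsq(np.stack([d1,-d2],1),o2-o1,rcond=None)[0]
    a,b=o1+t[0]*d1,o2+t[1]*d2; return (a+b)/2,np.linalg.norm(a-b)
E
python3 - <<'E'
from h import *
from plant import ctrl, viewer, ticket, readout
t=cv2.imread("pics/top0.png"); s=cv2.imread("pics/scene0.png")
a=cv2.resize(t[190:290,265:365],(400,400),interpolation=cv2.INTER_CUBIC)
b=cv2.resize(s[190:290,280:380],(400,400),interpolation=cv2.INTER_CUBIC)
cv2.imwrite("pics/z1.png",np.hstack([a,b]))
c=viewer.read_camera("top");e=viewer.read_camera("scene")
print(R.from_quat(c["orientation"]).as_matrix().round(3))
h={}
for n,i in(("t",t),("s",s)):
    hsv=cv2.cvtColor(i,cv2.COLOR_BGR2HSV); m=cv2.inRange(hsv,(100,140,60),(125,255,255))
    k,l,st,ce=cv2.connectedComponentsWithStats(m)
    for j in range(1,k):
        if st[j,4]>80: print(n,st[j],ce[j].round(1))
for n,p,z in(("cap",(310,231),.144),("lid",(341,124),.13),("timer",(292,318),.016),("dish",(413,216),.015),("reag",(227,155),.113),("reader",(256,365),.1),("readerTR",(212,240),.26),("scrBR",(230,340),.2)): print(n,plane(c,*p,z).round(4))
E
```

```text
[[ 0.027 -0.98   0.197]
 [-0.999 -0.03  -0.013]
 [ 0.019 -0.197 -0.98 ]]
t [ 296   26  124   82 6533] [355.8  72.2]
t [332 112  20  21 330] [341.9 122.4]
t [215 145  23  22 390] [226.3 155.4]
t [ 76 323 154  36 693] [145.3 340.8]
s [210  98  18  14 208] [218.  104.4]
s [ 157  101  117  113 5279] [213.9 164.4]
s [177 118  21  16 278] [187.4 125.3]
s [183 230  26  21 403] [195.6 240. ]
s [256 411  52  65 482] [273.6 453.2]
cap [ 0.5004 -0.0587  0.144 ]
lid [ 0.6733 -0.1011  0.13  ]
timer [ 0.378  -0.0321  0.016 ]
dish [ 0.5565 -0.2327  0.015 ]
reag [0.6228 0.0749 0.113 ]
reader [0.3059 0.0147 0.1   ]
readerTR [0.4633 0.0607 0.26  ]
scrBR [0.3419 0.04   0.2   ]
```

View pics/z1.png

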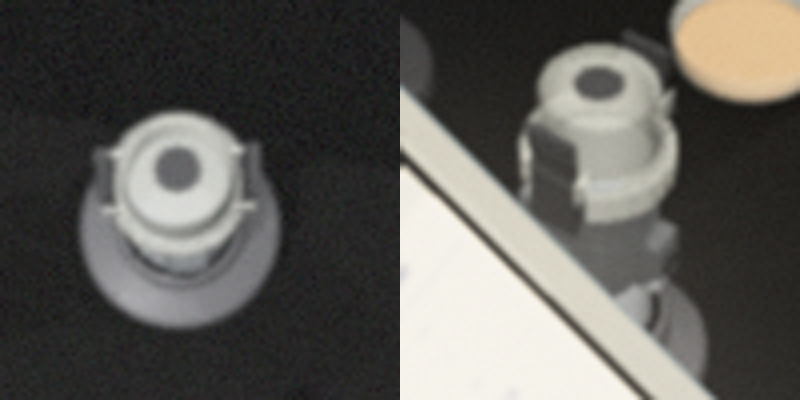

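The cap's dark disc shows on the dome top at about (309,232) in the top view and (329,211) in the scene view. The catches sit almost exactly left and right, so the yaw is only a few degrees. Next I'll measure the disc and tabs and look at the loaded bucket.

```bash
python3 - <<'E'
from h import *
from plant import ctrl, viewer, ticket, readout
t=cv2.imread("pics/top0.png"); s=cv2.imread("pics/scene0.png")
c=viewer.read_camera("top");e=viewer.read_camera("scene")
def disc(i,u,v,r=12):
    g=cv2.cvtColor(i,cv2.COLOR_BGR2GRAY)[v-r:v+r+1,u-r:u+r+1]
    m=(g<150).astype(np.uint8)
    k,l,st,ce=cv2.connectedComponentsWithStats(m); j=l[r,r]; return ce[j]+[u-r,v-r],st[j]
a,sa=disc(t,309,232);b,sb=disc(s,329,211); print(a,sa,b,sb); print("cap top",tri(c,a,e,b),plane(c,*a,.1445),plane(e,*b,.1445))
print("lid top",tri(c,(341.9,122.4),e,(259.5,152)))
z=4
for q in((113,155),(110,210),(240,150),(250,205),(100,165),(257,157)): print(plane(c,265+q[0]/z-.4,190+q[1]/z-.4,.13).round(4))
A=cv2.resize(t[95:175,300:380],(400,400),interpolation=cv2.INTER_CUBIC)
B=cv2.resize(s[140:240,215:315],(400,400),interpolation=cv2.INTER_CUBIC)
cv2.imwrite("pics/z2.png",np.hstack([A,B]))
C=cv2.resize(t[210:260,285:335],(500,500),interpolation=cv2.INTER_CUBIC); C=cv2.convertScaleAbs(C,alpha=1.6)
cv2.imwrite("pics/z3.png",C)
E
```

```text
[308.96938776 231.76530612] [ 7  7 11 11 98] [329.37078652 210.34831461] [ 6  7 13  9 89]
cap top (array([ 0.49947764, -0.05698214,  0.14561221]), np.float64(0.0012920076465509213)) [ 0.49910923 -0.05727437  0.1445    ] [ 0.50083772 -0.05768938  0.1445    ]
lid top (array([ 0.67606463, -0.10285047,  0.12811557]), np.float64(0.0014877725594360635))
[ 0.5063 -0.0329  0.13  ]
[ 0.4855 -0.0326  0.13  ]
[ 0.5096 -0.0801  0.13  ]
[ 0.4889 -0.0844  0.13  ]
[ 0.5023 -0.0282  0.13  ]
[ 0.5072 -0.0865  0.13  ]
```

View pics/z2.png

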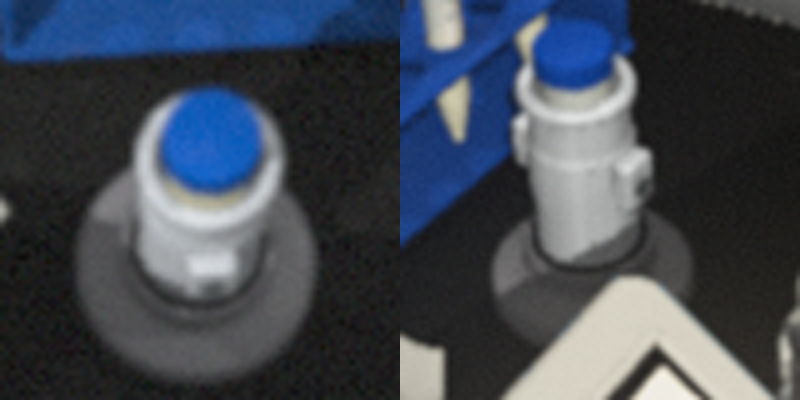

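View pics/z3.png

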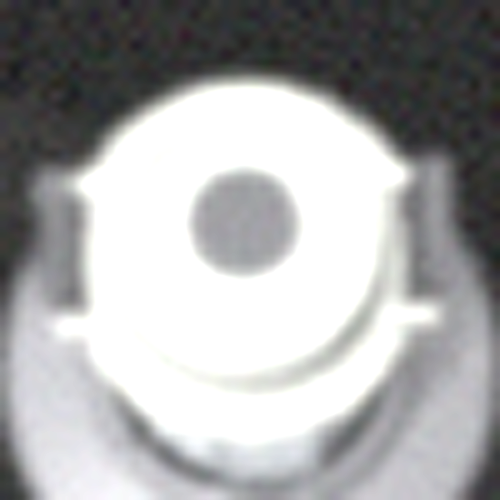

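Loaded bucket: in the top view the rim spans columns 326 to 357 around (341,126), with the lid at (342,122). In the scene view the rim is centred near (258,160). The cap's tab lines give a yaw of about +4°. I'll fit the rim circle in both views.

```bash
python3 - <<'E'
from h import *
from plant import ctrl, viewer, ticket, readout
from scipy.optimize import least_squares
t=cv2.imread("pics/top0.png"); s=cv2.imread("pics/scene0.png")
c=viewer.read_camera("top");e=viewer.read_camera("scene")
def fit(cam,img,x0,zz,r,thr,tol=.005,up=True):
    u,v=proj(cam,[*x0,zz]); 
    hsv=cv2.GaussianBlur(img,(0,0),.7); hsv=cv2.cvtColor(hsv,cv2.COLOR_BGR2HSV)
    m=((hsv[...,2]>thr)&(hsv[...,1]<90)).astype(np.uint8)
    cs,_=cv2.findContours(m,cv2.RETR_EXTERNAL,cv2.CHAIN_APPROX_NONE)
    P=np.vstack([k[:,0] for k in cs]); P=P[np.hypot(*(P-[u,v]).T)<40]
    W=np.array([plane(cam,*p,zz)[:2] for p in P.astype(float)])
    x=np.array(x0,float)
    for _ in range(8):
        d=W-x; n=np.hypot(*d.T); g=np.abs(n-r)<tol
        vd=np.array(x)-np.array(cam["xyz"][:2]); 
        if up: g&=(d@vd)/np.linalg.norm(vd)>-.010   # far side & flanks
        sol=least_squares(lambda q:np.hypot(*(W[g]-q[:2]).T)-q[2],[*x,r],loss="soft_l1",f_scale=.0005); x=sol.x[:2]
        tol=max(tol*.8,.002)
    return x.round(4),sol.x[2].round(4),g.sum()
for thr in(100,120,140):
  print(thr,"top rim",fit(c,t,(.674,-.102),.110,.023,thr),"scene rim",fit(e,s,(.676,-.103),.110,.023,thr))
# lid points
for z in(.130,): print(plane(c,341.9,121.5,z),plane(e,258,149,z))
E
```

```text
100 top rim (array([ 0.6762, -0.102 ]), np.float64(0.0236), np.int64(45)) scene rim (array([ 0.679 , -0.1025]), np.float64(0.0232), np.int64(24))
120 top rim (array([ 0.676 , -0.1018]), np.float64(0.0229), np.int64(42)) scene rim (array([ 0.6795, -0.1032]), np.float64(0.0226), np.int64(25))
140 top rim (array([ 0.6758, -0.1018]), np.float64(0.0223), np.int64(38)) scene rim (array([ 0.6802, -0.1033]), np.float64(0.0219), np.int64(18))
[ 0.67747212 -0.102371    0.13      ] [ 0.6803814  -0.10523962  0.13      ]
```

The manual's scale: shifts go in shares of 0.8 m and turns go in shares of pi rad. Converting my numbers, -0.39 m / 0.8 = -0.4875, -0.19 m / 0.8 = -0.2375, -0.41 rad / 3.1416 = -0.1305.

Call:
move_tool(
  segments=[
    [[0, 0, -0.075], [0, 0, 0], 1],
    [[0, 0, -0.15], [0, 0, 0], 1],
    [[-0.0375, -0.025, -0.2125], [0, 0, 0], 1],
    [[-0.1, -0.0563, -0.2375], [0, 0, 0], 1],
    [[-0.1688, -0.0938, -0.2375], [0, 0, 0], 1],
    [[-0.2375, -0.1313, -0.2375], [0, 0, -0.0318], 1],
    [[-0.3, -0.1688, -0.2375], [0, 0, -0.0637], 1],
    [[-0.3625, -0.2063, -0.2375], [0, 0, -0.0955], 1],
    [[-0.425, -0.2375, -0.2375], [0, 0, -0.1305], 1],
    [[-0.4875, -0.275, -0.2375], [0, 0, -0.1305], 1],
  ],
  squeeze=20,
)

```text
time: 1.65
eef_pos: [0.5203, 0.2975, 0.4215]
tcp_rot: [-0.036, 0.999, 0.0, 0.0]
contact_force: [-0.7, 0.4, -0.2]
opening: 1.0
finger_force: 0.0
```

```bash
python3 - <<'E'
from h import *
from plant import ctrl, viewer, ticket, readout
s=readout.get_state(); M=R.from_quat(s["tcp_rot"]).as_matrix(); print(M.round(4),s["qpos"].round(3)); print(M.T@(np.array([.4998,-.0573,.25])-s["eef_pos"]))
E
```

```text
[[-9.975e-01 -7.100e-02  5.000e-04]
 [-7.100e-02  9.975e-01  4.000e-04]
 [-5.000e-04  3.000e-04 -1.000e+00]] [ 0.35   0.04   1.516  0.     1.585 -1.292]
[ 0.04572493 -0.35255385  0.17136425]
```

Converted, -0.3525 m / 0.8 = -0.4406, -0.06 m / 0.8 = -0.075.

Call:
move_tool(
  segments=[
    [[0.01, -0.075, 0], [0, 0, 0], 1],
    [[0.02, -0.15, 0], [0, 0, 0], 1],
    [[0.03, -0.225, 0], [0, 0, 0], 1],
    [[0.04, -0.3, 0], [0, 0, 0], 1],
    [[0.05, -0.375, 0], [0, 0, 0], 1],
    [[0.0571, -0.4406, 0.0125], [0, 0, 0], 1],
    [[0.0571, -0.4406, 0.0875], [0, 0, 0], 1],
    [[0.0571, -0.4406, 0.1625], [0, 0, 0], 1],
    [[0.0571, -0.4406, 0.2125], [0, 0, 0], 1],
    [[0.0571, -0.4406, 0.2125], [0, 0, 0], 1],
  ],
)

```text
time: 2.9
eef_pos: [0.4962, -0.0552, 0.2476]
tcp_rot: [-0.035, 0.999, 0.001, -0.004]
contact_force: [0.1, 0.1, 0.9]
opening: 0.998
finger_force: 0.0
```

```bash
python3 - <<'E'
from h import *
from plant import ctrl, viewer, ticket, readout
s=readout.get_state(); M=R.from_quat(s["tcp_rot"]).as_matrix(); print(M.round(4),s["qpos"].round(3)); print(M.T@(np.array([.4998,-.0573,.123])-s["eef_pos"]))
a=viewer.read_camera("scene")["pixels"][100:340,200:460,::-1]; b=viewer.read_camera("top")["pixels"][130:330,220:420,::-1]
cv2.imwrite("pics/p1.png",np.hstack([cv2.resize(a,(433,400)),cv2.resize(b,(367,400))]))
E
```

```text
[[-0.9975 -0.0699 -0.0077]
 [-0.0699  0.9975  0.0025]
 [ 0.0075  0.003  -1.    ]] [-0.314 -0.117  1.978 -0.     1.289 -1.955]
[-0.00435052 -0.00270728  0.1245306 ]
```

View pics/p1.png

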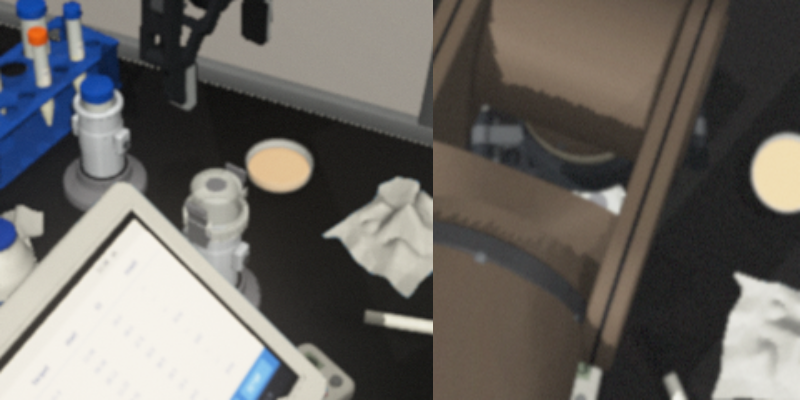

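The gripper hangs above the cap in the scene view, with the finger at about crop (183,90). The cap is untouched at (215,190) in the crop. In the top view the arm hides the cap. I'll let it settle and check.

Call:
move_tool(
  segments=[
    [[0, 0, 0], [0, 0, 0], 1],
    [[0, 0, 0], [0, 0, 0], 1],
  ],
)

```text
time: 3.25
eef_pos: [0.4995, -0.0561, 0.2536]
tcp_rot: [-0.035, 0.999, -0.001, 0.002]
contact_force: [-0.0, -0.1, -0.4]
opening: 1.003
finger_force: 0.0
```

```bash
python3 - <<'E'
from h import *
from plant import ctrl, viewer, ticket, readout
s=readout.get_state(); M=R.from_quat(s["tcp_rot"]).as_matrix(); print(M.round(4)); print(M.T@(np.array([.4998,-.0573,.123])-s["eef_pos"]))
E
```

```text
[[-0.9975 -0.0703  0.0038]
 [-0.0703  0.9975 -0.0012]
 [-0.0037 -0.0015 -1.    ]]
[ 0.00025825 -0.00104062  0.13063372]
```

Converted, 0.13 m / 0.8 = 0.1625, 0.125 m / 0.8 = 0.1563.

Call:
move_tool(
  segments=[
    [[0, -0.0013, 0.0375], [0, 0, 0], 1],
    [[0, -0.0013, 0.0813], [0, 0, 0], 1],
    [[0, -0.0013, 0.1188], [0, 0, 0], 1],
    [[0, -0.0013, 0.1438], [0, 0, 0], 1],
    [[0, -0.0013, 0.1563], [0, 0, 0], 1],
    [[0, -0.0013, 0.1625], [0, 0, 0], 1],
    [[0, -0.0013, 0.1625], [0, 0, 0], 1],
    [[0, -0.0013, 0.1625], [0, 0, 0], 1],
  ],
)

```text
time: 4.25
eef_pos: [0.4992, -0.057, 0.1223]
tcp_rot: [-0.035, 0.999, -0.0, 0.001]
contact_force: [0.2, -0.6, -0.4]
opening: 0.999
finger_force: 0.0
```

```bash
python3 - <<'E'
from h import *
from plant import ctrl, viewer, ticket, readout
s=readout.get_state(); M=R.from_quat(s["tcp_rot"]).as_matrix(); print(M.round(4)); print(s["eef_pos"],M.T@(np.array([.4998,-.0573,.123])-s["eef_pos"]))
E
```

```text
[[-9.975e-01 -7.020e-02  1.800e-03]
 [-7.020e-02  9.975e-01 -6.000e-04]
 [-1.700e-03 -7.000e-04 -1.000e+00]]
[ 0.49920722 -0.05702766  0.12234524] [-0.00057332 -0.00031375 -0.00065356]
```

Call:
move_tool(
  segments=[
    [[0, 0, 0], [0, 0, 0], 0.8],
    [[0, 0, 0], [0, 0, 0], 0.7],
    [[0, 0, 0], [0, 0, 0], 0.65],
    [[0, 0, 0], [0, 0, 0], 0.6],
    [[0, 0, 0], [0, 0, 0], 0.5],
    [[0, 0, 0], [0, 0, 0], 0.4],
    [[0, 0, 0], [0, 0, 0], 0.4],
  ],
  squeeze=20,
)

```text
time: 5.12
eef_pos: [0.4993, -0.0577, 0.1228]
tcp_rot: [-0.035, 0.999, -0.001, 0.001]
contact_force: [-1.9, -3.0, 6.6]
opening: 0.586
finger_force: 21.3
```

```bash
python3 - <<'E'
from h import *
from plant import ctrl, viewer, ticket, readout
s=readout.get_state(); print(s["eef_pos"],s["contact_force"],s["wrist_torque"],s["opening"],s["finger_force"])
a=viewer.read_camera("scene")["pixels"][120:320,240:440,::-1]
cv2.imwrite("pics/p2.png",cv2.resize(a,(600,600),interpolation=cv2.INTER_CUBIC))
E
```

```text
[ 0.49934647 -0.05765659  0.12282333] [-1.89118566 -3.0342672   6.57408414] [-0.43077748  0.33551571 -0.04157834] 0.5857886935924266 21.297203041613102
```

View pics/p2.png

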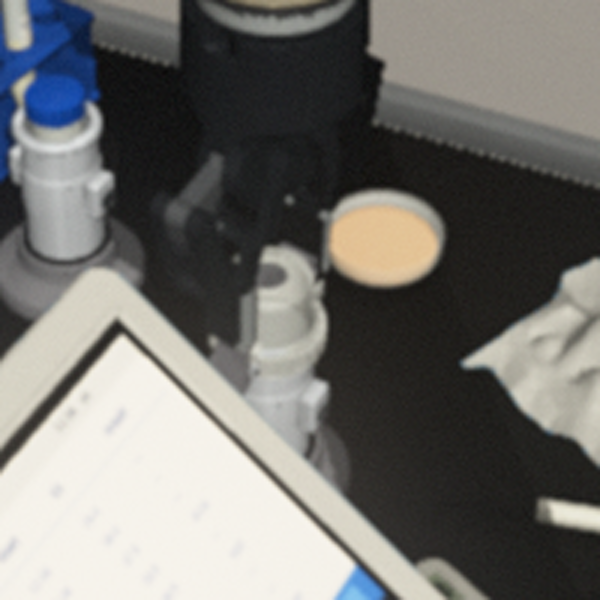

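The fingers close on both catches at opening 0.586, about 50 mm, so both are fully squeezed, and the seal pushes up with about 7 N. I'll lift gently.

Converted, -0.006 m / 0.8 = -0.0075, -0.003 m / 0.8 = -0.0038.

Call:
move_tool(
  segments=[
    [[0, 0, -0.0013], [0, 0, 0], 0.4],
    [[0, 0, -0.0038], [0, 0, 0], 0.4],
    [[0, 0, -0.0075], [0, 0, 0], 0.4],
  ],
)

```text
time: 5.55
eef_pos: [0.4985, -0.0568, 0.1268]
tcp_rot: [-0.035, 0.999, 0.0, 0.0]
contact_force: [2.0, -1.2, -3.1]
opening: 0.585
finger_force: 21.3
```

Call:
move_tool(
  segments=[
    [[0, 0, -0.0063], [0, 0, 0], 0.4],
    [[0, 0, -0.015], [0, 0, 0], 0.4],
    [[0, 0, -0.025], [0, 0, 0], 0.4],
  ],
)

```text
time: 5.92
eef_pos: [0.4981, -0.0564, 0.1474]
tcp_rot: [-0.035, 0.999, 0.001, -0.001]
contact_force: [0.1, 0.6, -1.8]
opening: 0.585
finger_force: 22.2
```

Converted, -0.174 m / 0.8 = -0.2175, -0.06 m / 0.8 = -0.075.

Call:
move_tool(
  segments=[
    [[0, 0, -0.025], [0, 0, 0], 0.4],
    [[0, 0, -0.0563], [0, 0, 0], 0.4],
    [[-0.0375, -0.0125, -0.075], [0, 0, 0], 0.4],
    [[-0.0875, -0.0288, -0.075], [0, 0, 0], 0.4],
    [[-0.1375, -0.045, -0.075], [0, 0, 0], 0.4],
    [[-0.1813, -0.06, -0.075], [0, 0, 0], 0.4],
    [[-0.2063, -0.0675, -0.075], [0, 0, 0], 0.4],
    [[-0.2175, -0.0716, -0.075], [0, 0, 0], 0.4],
    [[-0.2175, -0.0716, -0.075], [0, 0, 0], 0.4],
    [[-0.2175, -0.0716, -0.075], [0, 0, 0], 0.4],
  ],
)

```text
time: 7.18
eef_pos: [0.6754, -0.1014, 0.2074]
tcp_rot: [-0.035, 0.999, 0.0, -0.0]
contact_force: [0.7, 0.2, -1.7]
opening: 0.581
finger_force: 22.2
```

```bash
python3 - <<'E'
from h import *
from plant import ctrl, viewer, ticket, readout
s=readout.get_state(); print(s["eef_pos"],s["contact_force"],s["opening"])
e=viewer.read_camera("scene");cv2.imwrite("pics/sc3.png",e["pixels"][:,:,::-1])
c=viewer.read_camera("top");cv2.imwrite("pics/tp3.png",c["pixels"][:,:,::-1])
a=e["pixels"][70:230,180:340,::-1];b=c["pixels"][50:210,270:430,::-1]
cv2.imwrite("pics/p3.png",np.hstack([cv2.resize(k,(400,400),interpolation=cv2.INTER_CUBIC) for k in(a,b)]))
E
```

```text
[ 0.67540562 -0.10142743  0.20738869] [ 0.66847339  0.1557289  -1.67534003] 0.5808274171546934
```

View pics/p3.png

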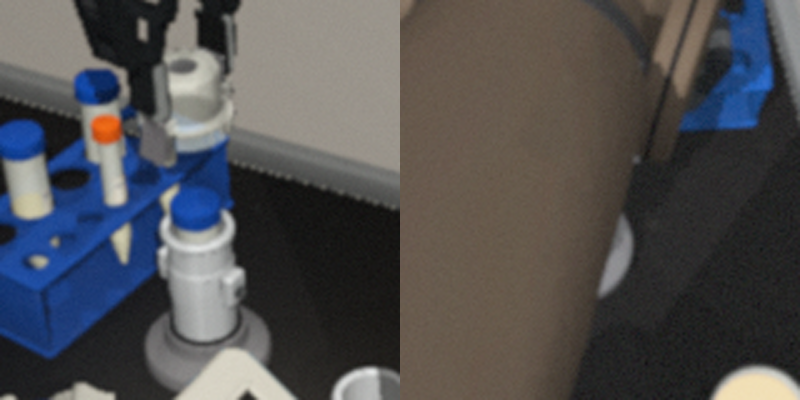

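The cap hangs over the loaded bucket with its disc at scene pixel (253,96), and the bucket is below at (259,160). I'll compare the cap axis and bucket axis in this same camera.

```bash
python3 - <<'E'
from h import *
from plant import ctrl, viewer, ticket, readout
e=viewer.read_camera("scene");s=readout.get_state();print(s["eef_pos"])
g=cv2.cvtColor(cv2.imread("pics/sc3.png"),cv2.COLOR_BGR2GRAY)
print(g[90:103,244:264])
m=(g[88:106,243:266]<150).astype(np.uint8);k,l,st,ce=cv2.connectedComponentsWithStats(m)
for j in range(1,k): print(st[j],ce[j]+[243,88])
for z in(.228,.230,.232):print(plane(e,253.4,95.8,z))
E
```

```text
[ 0.67557838 -0.10154023  0.20761653]
[[ 36  80 127 148 151 142 136 142 151 158 157 151 143 150 159 159 160 151
  129 103]
 [ 42  91 138 155 157 155 157 156 158 156 159 158 158 165 171 176 176 172
  166 151]
 [ 48 107 152 163 167 170 167 161 156 157 158 161 166 174 177 180 178 178
  179 173]
 [ 55 116 161 172 168 164 159 143 136 136 135 143 157 169 181 187 182 180
  179 176]
 [ 54 101 148 164 154 135 127 113 108 105 107 112 118 136 161 179 185 184
  179 175]
 [ 72  91 120 143 130 114 106  98  96  96  92  94  95 105 134 170 185 187
  182 177]
 [ 99  97 103 122 113 102  98  93  93  89  88  88  86  96 131 169 185 187
  183 176]
 [114  99  97 111 107  97  94  88  90  85  90  88  91 110 149 180 187 188
  183 174]
 [114 104  98 121 124 113 104  99  95  97  99 104 120 149 176 190 192 187
  183 178]
 [116 104 104 140 163 155 148 141 137 137 145 155 169 183 193 195 193 188
  184 179]
 [118 104 107 148 181 186 182 181 180 179 183 190 194 200 201 197 194 189
  185 181]
 [117 111 107 148 186 194 194 196 195 197 197 200 198 200 202 199 194 189
  188 179]
 [120 112 109 144 189 199 198 199 201 204 203 203 203 206 205 201 197 189
  183 172]]
[  0   0  16  18 158] [248.41139241  95.79746835]
[11  0 12  5 31] [260.58064516  89.        ]
[22 13  1  5  5] [265. 103.]
[ 0.67619663 -0.10123742  0.228     ]
[ 0.67390022 -0.09909335  0.23      ]
[ 0.67160381 -0.09694929  0.232     ]
```

Converted, 0.065 m / 0.8 = 0.0813, 0.064 m / 0.8 = 0.08.

Call:
move_tool(
  segments=[
    [[-0.0014, -0.0014, 0.0125], [0, 0, 0], 0.4],
    [[-0.0014, -0.0014, 0.0375], [0, 0, 0], 0.4],
    [[-0.0014, -0.0014, 0.0625], [0, 0, 0], 0.4],
    [[-0.0014, -0.0014, 0.075], [0, 0, 0], 0.4],
    [[-0.0014, -0.0014, 0.08], [0, 0, 0], 0.4],
    [[-0.0014, -0.0014, 0.0813], [0, 0, 0], 0.4],
    [[-0.0014, -0.0014, 0.0813], [0, 0, 0], 0.4],
  ],
)

```text
time: 8.2
eef_pos: [0.6778, -0.1029, 0.1432]
tcp_rot: [-0.035, 0.999, -0.0, 0.001]
contact_force: [-1.0, 1.0, -1.8]
opening: 0.587
finger_force: 22.2
```

```bash
python3 - <<'E'
from h import *
from plant import ctrl, viewer, ticket, readout
s=readout.get_state(); print(s["eef_pos"],s["contact_force"],s["wrist_torque"],s["opening"])
e=viewer.read_camera("scene")
a=e["pixels"][90:210,200:320,::-1]
cv2.imwrite("pics/p4.png",cv2.resize(a,(480,480),interpolation=cv2.INTER_CUBIC))
E
```

```text
[ 0.67781286 -0.10294308  0.14319902] [-1.0145278   1.03632575 -1.82706074] [-0.00998258 -0.03046441 -0.0297673 ] 0.5874869113448513
```

View pics/p4.png

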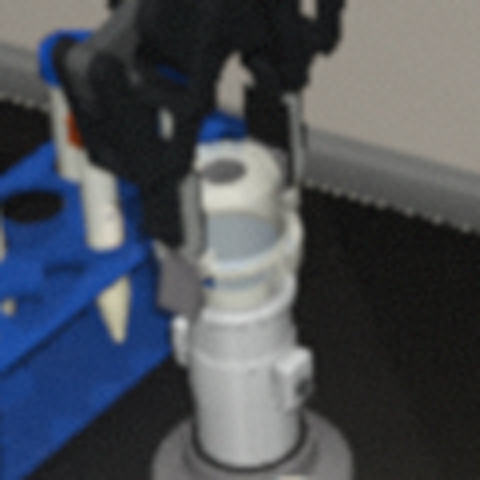

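The cap is over the lid, with the dome around it, and its skirt sits just above the rim, roughly centred and perhaps 1 mm left in the image. I'll shift back 1 mm in x and descend in small steps, watching the force.

Converted, 0.011 m / 0.8 = 0.0138, 0.001 m / 0.8 = 0.0013.

Call:
move_tool(
  segments=[
    [[0.0013, 0, 0.0038], [0, 0, 0], 0.4],
    [[0.0013, 0, 0.0075], [0, 0, 0], 0.4],
    [[0.0013, 0, 0.0113], [0, 0, 0], 0.4],
    [[0.0013, 0, 0.0138], [0, 0, 0], 0.4],
    [[0.0013, 0, 0.0138], [0, 0, 0], 0.4],
  ],
)

```text
time: 8.88
eef_pos: [0.6761, -0.1028, 0.1309]
tcp_rot: [-0.035, 0.999, 0.0, -0.0]
contact_force: [-0.4, -1.1, -1.0]
opening: 0.582
finger_force: 22.2
```

Call:
move_tool(
  segments=[
    [[0, 0, 0.0025], [0, 0, 0], 0.4],
    [[0, 0, 0.005], [0, 0, 0], 0.4],
    [[0, 0, 0.005], [0, 0, 0], 0.4],
  ],
)

```text
time: 9.25
eef_pos: [0.6763, -0.1029, 0.1272]
tcp_rot: [-0.035, 0.999, -0.0, 0.0]
contact_force: [0.7, -0.6, -1.9]
opening: 0.583
finger_force: 22.1
```

Converted, 0.004 m / 0.8 = 0.005, 0.003 m / 0.8 = 0.0038.

Call:
move_tool(
  segments=[
    [[0, 0, 0.0019], [0, 0, 0], 0.4],
    [[0, 0, 0.0038], [0, 0, 0], 0.4],
    [[0, 0, 0.005], [0, 0, 0], 0.4],
    [[0, 0, 0.005], [0, 0, 0], 0.4],
  ],
)

```text
time: 9.75
eef_pos: [0.6765, -0.1029, 0.1242]
tcp_rot: [-0.035, 0.999, -0.0, 0.0]
contact_force: [-2.9, 0.3, 3.7]
opening: 0.584
finger_force: 22.4
```

Call:
move_tool(
  segments=[
    [[0, 0, 0.0019], [0, 0, 0], 0.4],
    [[0, 0, 0.0038], [0, 0, 0], 0.4],
    [[0, 0, 0.0038], [0, 0, 0], 0.4],
  ],
)

```text
time: 10.12
eef_pos: [0.6766, -0.1029, 0.1219]
tcp_rot: [-0.035, 0.999, -0.0, 0.0]
contact_force: [-4.5, 1.4, 7.8]
opening: 0.583
finger_force: 22.6
```

Converted, 0.001 m / 0.8 = 0.0013, 0.0005 m / 0.8 = 0.0006.

Call:
move_tool(
  segments=[
    [[0.0006, 0, 0.0013], [0, 0, 0], 0.4],
    [[0.0006, 0, 0.0013], [0, 0, 0], 0.65],
    [[0.0006, 0, 0.0013], [0, 0, 0], 0.8],
    [[0.0006, 0, 0], [0, 0, 0], 1],
    [[0.0006, 0, 0], [0, 0, 0], 1],
    [[0.0006, 0, 0], [0, 0, 0], 1],
  ],
)

```text
time: 10.88
eef_pos: [0.6757, -0.1029, 0.12]
tcp_rot: [-0.035, 0.999, 0.0, -0.0]
contact_force: [0.1, 0.4, -0.1]
opening: 0.999
finger_force: 0.0
```

Call:
move_tool(
  segments=[
    [[0, 0, -0.0188], [0, 0, 0], 1],
    [[0, 0, -0.0438], [0, 0, 0], 1],
    [[0, 0, -0.075], [0, 0, 0], 1],
    [[0, 0, -0.0938], [0, 0, 0], 0.5],
    [[0, 0, -0.0938], [0, 0, 0], 0],
    [[0, 0, -0.0938], [0, 0, 0], 0],
    [[0, 0, -0.0938], [0, 0, 0], 0],
  ],
)

```text
time: 11.75
eef_pos: [0.6751, -0.1027, 0.1937]
tcp_rot: [-0.035, 0.999, 0.0, -0.001]
contact_force: [0.4, 0.4, 0.4]
opening: 0.143
finger_force: 0.0
```

```bash
python3 - <<'E'
from h import *
from plant import ctrl, viewer, ticket, readout
s=readout.get_state(); print(s["eef_pos"],s["contact_force"],s["opening"])
e=viewer.read_camera("scene");cv2.imwrite("pics/sc5.png",e["pixels"][:,:,::-1])
a=e["pixels"][80:220,190:330,::-1]
cv2.imwrite("pics/p5.png",cv2.resize(a,(560,560),interpolation=cv2.INTER_CUBIC))
E
```

```text
[ 0.67505646 -0.10273454  0.19371355] [0.37275292 0.43940465 0.41002649] 0.14301104330304876
```

View pics/p5.png

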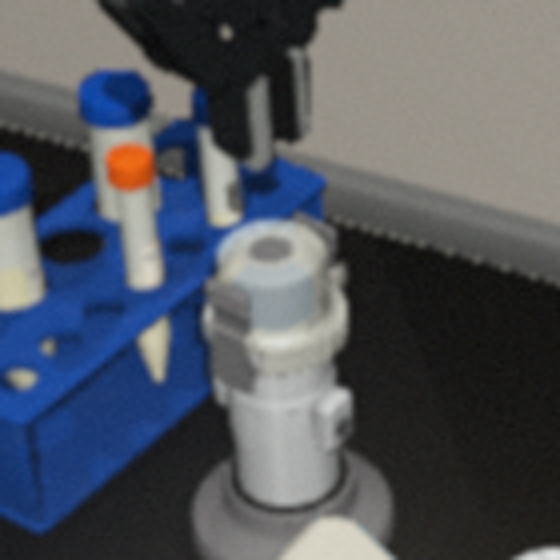

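The cap sits level on the loaded bucket, with its disc at crop (268,248), and the fingers are clear above it. Next I'll press its top with the closed fingers.

Converted, 0.043 m / 0.8 = 0.0538, 0.039 m / 0.8 = 0.0488.

Call:
move_tool(
  segments=[
    [[-0.0013, 0, 0.0188], [0, 0, 0], 0],
    [[-0.0013, 0, 0.0375], [0, 0, 0], 0],
    [[-0.0013, 0, 0.0488], [0, 0, 0], 0],
    [[-0.0013, 0, 0.0538], [0, 0, 0], 0],
    [[-0.0013, 0, 0.0538], [0, 0, 0], 0],
    [[-0.0013, 0, 0.0538], [0, 0, 0], 0],
  ],
  squeeze=40,
)

```text
time: 12.55
eef_pos: [0.6772, -0.103, 0.1531]
tcp_rot: [-0.035, 0.999, -0.0, 0.001]
contact_force: [-0.3, 0.1, 0.3]
opening: -0.001
finger_force: 0.0
```

Call:
move_tool(
  segments=[
    [[0, 0, 0.0025], [0, 0, 0], 0],
    [[0, 0, 0.005], [0, 0, 0], 0],
    [[0, 0, 0.0075], [0, 0, 0], 0],
    [[0, 0, 0.0075], [0, 0, 0], 0],
  ],
)

```text
time: 13.05
eef_pos: [0.6768, -0.1028, 0.1462]
tcp_rot: [-0.035, 0.999, 0.0, -0.0]
contact_force: [0.7, 0.2, 0.9]
opening: 0.002
finger_force: 0.2
```

Converted, 0.002 m / 0.8 = 0.0025, 0.001 m / 0.8 = 0.0013.

Call:
move_tool(
  segments=[
    [[0, 0, 0.0013], [0, 0, 0], 0],
    [[0, 0, 0.0025], [0, 0, 0], 0],
    [[0, 0, 0.0025], [0, 0, 0], 0],
  ],
)

```text
time: 13.42
eef_pos: [0.677, -0.1029, 0.1449]
tcp_rot: [-0.035, 0.999, -0.0, 0.0]
contact_force: [-0.7, 0.3, 2.9]
opening: 0.003
finger_force: 1.4
```

Call:
move_tool(
  segments=[
    [[0, 0, 0.0013], [0, 0, 0], 0],
    [[0, 0, 0.0025], [0, 0, 0], 0],
    [[0, 0, 0.0025], [0, 0, 0], 0],
  ],
)

```text
time: 13.8
eef_pos: [0.677, -0.1029, 0.1433]
tcp_rot: [-0.035, 0.999, -0.0, 0.0]
contact_force: [-1.3, 0.9, 5.8]
opening: 0.002
finger_force: 2.9
```

Converted, 0.003 m / 0.8 = 0.0038, 0.002 m / 0.8 = 0.0025.

Call:
move_tool(
  segments=[
    [[0, 0, 0.0013], [0, 0, 0], 0],
    [[0, 0, 0.0025], [0, 0, 0], 0],
    [[0, 0, 0.0038], [0, 0, 0], 0],
    [[0, 0, 0.0038], [0, 0, 0], 0],
  ],
)

```text
time: 14.3
eef_pos: [0.6771, -0.1029, 0.1416]
tcp_rot: [-0.035, 0.999, -0.0, 0.0]
contact_force: [-3.8, 2.0, 9.9]
opening: 0.002
finger_force: 4.7
```

Call:
move_tool(
  segments=[
    [[0, 0, 0.0013], [0, 0, 0], 0],
    [[0, 0, 0.0025], [0, 0, 0], 0],
    [[0, 0, 0.0038], [0, 0, 0], 0],
    [[0, 0, 0.0038], [0, 0, 0], 0],
  ],
)

```text
time: 14.8
eef_pos: [0.6773, -0.103, 0.1397]
tcp_rot: [-0.035, 0.999, -0.0, 0.0]
contact_force: [-6.3, 0.8, 13.2]
opening: -0.002
finger_force: 6.4
```

Call:
move_tool(
  segments=[
    [[0.0006, 0, 0.0013], [0, 0, 0], 0],
    [[0.0013, 0, 0.0025], [0, 0, 0], 0],
    [[0.0013, 0, 0.0038], [0, 0, 0], 0],
    [[0.0013, 0, 0.0038], [0, 0, 0], 0],
  ],
)

```text
time: 15.3
eef_pos: [0.6772, -0.1029, 0.1376]
tcp_rot: [-0.035, 0.999, -0.0, 0.002]
contact_force: [-4.7, 2.0, 14.1]
opening: 0.001
finger_force: 7.0
```

Call:
move_tool(
  segments=[
    [[0.0006, 0, 0.0013], [0, 0, 0], 0],
    [[0.0013, 0, 0.0025], [0, 0, 0], 0],
    [[0.0013, 0, 0.0025], [0, 0, 0], 0],
  ],
)

```text
time: 15.68
eef_pos: [0.6771, -0.1029, 0.1366]
tcp_rot: [-0.035, 0.999, -0.0, 0.003]
contact_force: [-2.9, 1.8, 15.5]
opening: 0.002
finger_force: 7.7
```

The manual's scale: shifts go in shares of 0.8 m and turns go in shares of pi rad. Converting my numbers, 0.003 m / 0.8 = 0.0038, 0.002 m / 0.8 = 0.0025.

Call:
move_tool(
  segments=[
    [[0.0004, 0, 0.0013], [0, 0, 0], 0],
    [[0.0006, 0, 0.0025], [0, 0, 0], 0],
    [[0.001, 0, 0.0038], [0, 0, 0], 0],
    [[0.001, 0, 0.0038], [0, 0, 0], 0],
  ],
)

```text
time: 16.18
eef_pos: [0.6771, -0.1029, 0.1348]
tcp_rot: [-0.035, 0.999, -0.001, 0.004]
contact_force: [-4.1, 2.9, 17.6]
opening: 0.004
finger_force: 8.9
```

Call:
move_tool(
  segments=[
    [[0.0004, 0, 0.0013], [0, 0, 0], 0],
    [[0.0006, 0, 0.0025], [0, 0, 0], 0],
    [[0.001, 0, 0.0038], [0, 0, 0], 0],
    [[0.001, 0, 0.0038], [0, 0, 0], 0],
  ],
)

```text
time: 16.68
eef_pos: [0.6771, -0.1029, 0.133]
tcp_rot: [-0.035, 0.999, -0.001, 0.005]
contact_force: [-2.2, 3.4, 21.3]
opening: -0.0
finger_force: 10.2
```

Converted, 0.003 m / 0.8 = 0.0038, 0.002 m / 0.8 = 0.0025.

Call:
move_tool(
  segments=[
    [[0.0004, 0, 0.0013], [0, 0, 0], 0],
    [[0.0006, 0, 0.0025], [0, 0, 0], 0],
    [[0.0006, 0, 0.0038], [0, 0, 0], 0],
    [[0.0006, 0, 0.0038], [0, 0, 0], 0],
  ],
)

```text
time: 17.18
eef_pos: [0.6771, -0.1029, 0.132]
tcp_rot: [-0.035, 0.999, -0.001, 0.006]
contact_force: [-4.5, 4.2, 25.5]
opening: -0.002
finger_force: 12.7
```

Call:
move_tool(
  segments=[
    [[0.0004, 0, 0.0013], [0, 0, 0], 0],
    [[0.0006, 0, 0.0025], [0, 0, 0], 0],
    [[0.0006, 0, 0.0025], [0, 0, 0], 0],
  ],
)

```text
time: 17.55
eef_pos: [0.6772, -0.103, 0.1319]
tcp_rot: [-0.035, 0.999, -0.001, 0.006]
contact_force: [-6.2, 5.0, 31.9]
opening: -0.001
finger_force: 15.3
```

Converted, -0.018 m / 0.8 = -0.0225, -0.016 m / 0.8 = -0.02.

Call:
move_tool(
  segments=[
    [[0, 0, -0.005], [0, 0, 0], 0],
    [[0, 0, -0.01], [0, 0, 0], 0],
    [[0, 0, -0.015], [0, 0, 0], 0],
    [[0, 0, -0.02], [0, 0, 0], 0],
    [[0, 0, -0.0225], [0, 0, 0], 0],
    [[0, 0, -0.0225], [0, 0, 0], 0],
  ],
)

```text
time: 18.3
eef_pos: [0.6758, -0.1032, 0.1416]
tcp_rot: [-0.035, 0.999, -0.001, 0.005]
contact_force: [4.3, 1.6, 6.4]
opening: -0.002
finger_force: 3.2
```

Call:
move_tool(
  segments=[
    [[0, 0, -0.0025], [0, 0, 0], 0],
    [[0, 0, -0.005], [0, 0, 0], 0],
    [[0, 0, -0.005], [0, 0, 0], 0],
  ],
)

```text
time: 18.68
eef_pos: [0.6729, -0.1034, 0.1428]
tcp_rot: [-0.035, 0.999, -0.0, 0.001]
contact_force: [2.7, -0.4, 3.7]
opening: -0.002
finger_force: 2.1
```

Call:
move_tool(
  segments=[
    [[0, 0, -0.0025], [0, 0, 0], 0],
    [[0, 0, -0.005], [0, 0, 0], 0],
    [[0, 0, -0.005], [0, 0, 0], 0],
  ],
)

```text
time: 19.05
eef_pos: [0.6708, -0.1029, 0.1448]
tcp_rot: [-0.035, 0.999, 0.001, -0.002]
contact_force: [-0.2, 0.1, 1.0]
opening: -0.0
finger_force: 0.1
```

Converted, -0.1 m / 0.8 = -0.125, -0.08 m / 0.8 = -0.1.

Call:
move_tool(
  segments=[
    [[0, 0, -0.0125], [0, 0, 0], 0],
    [[0, 0, -0.05], [0, 0, 0], 0],
    [[0, 0, -0.1], [0, 0, 0], 0],
    [[0, 0, -0.125], [0, 0, 0], 0],
    [[0, 0, -0.125], [0, 0, 0], 0],
  ],
)

```text
time: 19.68
eef_pos: [0.673, -0.1034, 0.2486]
tcp_rot: [-0.035, 0.999, -0.001, 0.002]
contact_force: [-0.7, -0.5, 0.1]
opening: -0.002
finger_force: 0.0
```

```bash
python3 - <<'E'
from h import *
from plant import ctrl, viewer, ticket, readout
e=viewer.read_camera("scene");cv2.imwrite("pics/sc6.png",e["pixels"][:,:,::-1])
A=cv2.imread("pics/sc5.png");B=cv2.imread("pics/sc6.png")
cv2.imwrite("pics/p6.png",np.hstack([cv2.resize(k[130:190,232:292],(400,400),interpolation=cv2.INTER_CUBIC) for k in(A,B)]))
for k in(A,B):
    g=cv2.cvtColor(k,cv2.COLOR_BGR2GRAY)[133:151,246:268]
    n,l,st,ce=cv2.connectedComponentsWithStats((g<150).astype(np.uint8))
    print([(st[j,4],ce[j]+[246,133]) for j in range(1,n)])
for z in (.1445,.146): print(proj(e,[.677,-.103,z]))
E
```

```text
[(np.int32(68), array([256.63235294, 134.58823529])), (np.int32(48), array([257.125     , 141.85416667])), (np.int32(1), array([246., 150.])), (np.int32(3), array([266.66666667, 149.66666667]))]
[(np.int32(82), array([256.97560976, 134.86585366])), (np.int32(52), array([257.15384615, 142.63461538])), (np.int32(1), array([267., 150.]))]
[257.92568376 142.89720089]
[257.85746533 142.09350453]
```

View pics/p6.png

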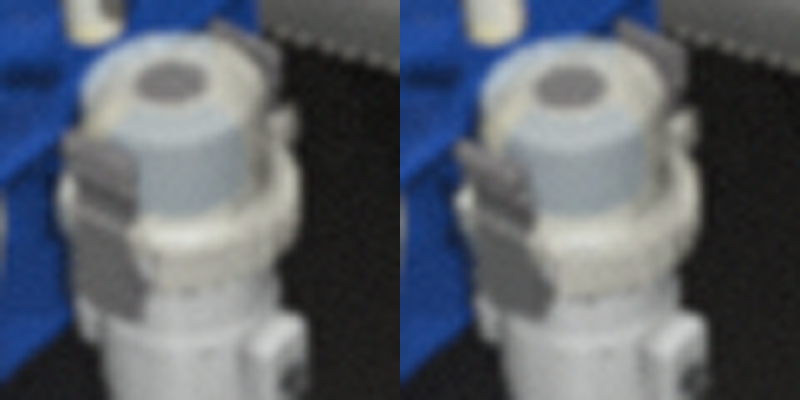

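The disc dropped 0.78 px, which is 1.5 mm, to exactly the latched height. Both catches have rocked out at the pads and in at the hooks, so the cap is level and latched. The arm is clear, so I'll hand in.

```bash
python3 -c "
from plant import ctrl, viewer, ticket, readout
print(ticket.sign_off())"
```

```text
the job is handed in; nothing more can be done
None
```

The cap is off the empty bucket and pressed fully home on the loaded one: its top sits at latched height and both catches look snapped in under the rim; handed in at about 20 s with the arm clear.

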